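# Chock a soil-core tube on its sloping board and drop the stop

## Robot

A 6-joint arm with a two-finger parallel gripper is mounted at the origin on a cart in front of the work surface, level with it; the furniture and walls round the work are solid. World frame = base frame: x ahead of the robot, y to its left, z up, the work surface at z = 0. Lengths are in m, angles in degrees, forces in N, time in s.
With the tool pointing down it reaches from about 0.35 to 0.875 m from the base axis. Payload 4.2 kg.
Tool frame: the origin (TCP) lies on the centre line of the jaws, within the pads' length; the fingertips stand 17 mm ahead of it and the grasp point (between the pads) lies 2 mm behind it; z points along the fingers, y is the direction in which the jaws open and shut (so a half turn about z gives the same grasp; the last joint's range is limited). The gripper opens to 87 mm and grips with 3 to 60 N. Pads are 19 mm wide; open, the fingers measure 117 mm over their backs; the gripper's body (75 mm by 190 mm) begins 51 mm behind the grasp point.
Start: joints at [-52.85, 22.042, 0.453, 0, -68.411, -14.817], TCP at [0.238, -0.578, 0.24] pointing down, gripper open.
Joint ranges: [-179.83, 179.83], [-69.29, 118.12], [-61.27, 80.66], [-181.25, 117.63], [-171.15, -9.14], [-177.46, 177.46]. Speed limits (degrees/s): [159.86, 159.86, 180, 180, 180, 180].

## Interface

Orientations are given as a 3x3 rotation matrix whose columns are the frame's x, y, z axes.
In Python, from station import * gives the robot as it stands.
- The arm moves only by the tool play_rows, never from a script. Its argument "targets" is a list that holds one entry, the list of rows, each a list of 5 numbers: the closure, from 0 (fully open) to 1 (shut), then the shift along the world's x, y, z in m, then the turn about the world's z in rad. In form: [[[gripper, x, y, z, twist], ...]]. A call has 1 to 5 rows; each row is the pose to reach, as a shift and turn from the pose commanded when the call began; what a row does not reach only later rows make up. A row lasts 1/12 s, in which the tool goes at most 41.7 mm and 7.16 degrees, less where a joint would pass 70% of its speed; a pose out of reach is approached as far as the arm can. A call with a gripper value outside its range is refused whole. The fingers move at their own pace and stop on an object; the grip force is fixed at half the most. Time passes only in rows, so rows that repeat a pose let the fingers close. It gives the time, the measured TCP pose, the force and the opening at its end, in the units of the state.
- sense(): the state, without advancing time (a new reading comes with each control period).
- capture(name): name is "side" or "top"; returns the picture (480x640x3 uint8, blue, green, red); there is no depth.
- get_calibration(name): a dict with "camera_matrix" (3x3 intrinsics, pixels), "D" ([k1, k2, p1, p2, k3] as OpenCV has them; the pictures are not rectified), "T" (4x4, takes a point from camera to world coordinates). Camera axes: x right, y up, looking along -z (the intrinsics and any distortion apply to the point x, -y, -z); pixel columns grow to the right and rows downward; lengths in m; the calibration is good to about 2 mm. A picture is of the moment at which its call begins. get_calibration takes no time and is no camera call.
- finish_job(): hands the job in, once; it reports no verdict.
The state is a dict: "time_s": time; "joints": joint angles; "joint_velocities": joint speeds; "effort": joint torques, N m; "tcp_pos": TCP position; "ee_rot": TCP orientation; "wrist_force": force on the tool from outside, world axes, zero at the start; "moment": the same for the moment, N m; "gripper_width": opening from 0.0 (shut) to 1.0 (fully open).
Only numpy, scipy, OpenCV 4.12 (cv2) and the standard library are available. Lean on these libraries where they do the work, as an engineer would, in place of code of your own. Each camera call takes 0.05 s, during which the arm holds its last target. There are 200 camera calls.

## Task

The steel soil-core tube on the sloping board is held only by the two posts of the drop-down stop. Set the wedge chock on the board below the middle of the tube, sloping face towards it, and push it up the slope until it drives the tube off the posts and holds it tight against the rubber back plate: with some 5 N on the plate (2.5 N at the least) and never more than 13 N from the chock on the tube. Then let go and press the black pad right down so that the posts sink into the board; the chock alone must then keep the tube tight against the plate. Never touch the tube with the robot, and leave the jar, beaker and tape where they are.

Things in the scene. Friction and masses are not known exactly. Their poses are not given: they have to be found in the camera images.
- board: Grey sloping board, 300 mm (its x) by 250 mm (its y), fixed on the bench. Frame: origin on the bench under its middle, z vertical, x horizontal, pointing uphill (away from the robot, give or take the yaw), y along the tube. The top surface rises 8 degrees towards +x and stands 55 mm + 0.1405 x high. Clear from board x = -145 to 0 mm, but for the black pad at the left.
- tube: Loose slippery steel tube with grey end plugs, 56 mm in diameter, 192 mm long, 0.75 to 1 kg, lying across the slope along the board's y. Origin on its axis, half-way along; own y = its axis. Rolls downhill if not held. At first it rests against two steel posts (18 mm wide, 26 mm high) at board y = -55 and +55 mm, whose uphill faces stand 28 mm downhill of its axis.
- stop (a joint): Travel of the drop-down stop, m: 0 = posts up, 0.030 = fully down, tops just under the board's surface. Both posts and the black pad are one part that slides square to the board; it takes 5 to 8 N to press and stays where it is left.
- pad_top (a point): Centre of the top of the black square pad, 34 x 34 mm, that is pressed to lower the posts; it stands 32 mm above the board's surface (measured square to it), left of the chock's path and downhill of the left post, and goes down with them.
- stop_plate: The sprung rubber-faced plate of the back stop, 110 mm wide, 32 mm high, uphill of the tube (frame as the board's; origin not on the plate, use point plate_face). Pushed uphill it gives about 8 N per mm, 4 mm at most.
- plate_face (a point): Middle of the plate's downhill face, at the height of the tube's axis. At first 3 to 9 mm are free between tube and face (the back stop is clamped differently each time).
- chock: Loose black rubber wedge chock, 103 mm long (its x, from -68 to +35 mm), 50 mm wide (its y), 58 mm high with its grip, 0.38 to 0.52 kg, friction on the board about 1. Origin in its flat underside, z up. On the bench at first, left of the board, toe roughly away from the robot. Standing flat on the board and just touching the tube, its origin lies 50 mm downhill of the tube's axis.
- chock_toe (a point): Middle of the chock's toe edge: chock x = +35, z = 0 mm. From here the flat face rises backwards (towards -x) at 55 degrees to the underside, up to z = 41 mm.
- chock_heel (a point): Middle of the smooth steel strike plate on the upright back of the chock's low heel (22 mm high, x = -68 to -35 mm): chock x = -68, z = 12 mm. The place to push, with closed fingertips; pushed higher up, the chock tips over its toe unless it is held. Sliding it up the bare board takes 3 to 6 N, with the tube before it 6 to 11 N; of each further newton some 0.5 to 0.75 N reaches the plate, so about 17 N in all.
- chock_grip (a point): Point in the chock's upright grip, at chock x = -21, y = 0, z = 42 mm. The grip is a plate 16 mm thick (chock y), 28 mm long (chock x), its top at z = 58 mm: grasp it from above across its thickness.
- jar: Bystander: screw-cap sample jar, 45 mm wide, 63 mm high, origin under its middle.
- beaker: Bystander: small beaker, 56 x 62 x 70 mm, origin under its middle.
- tape: Bystander: roll of masking tape lying flat, 69 mm wide, 19 mm high, origin under its middle.

How it is judged (in metres and radians):
On the way, in this order (a step that is already met when the one before it is completed fails the run):
1. with the posts still up, the chock presses the tube against the back plate (contact force between chock and tube above 2.5 N and contact force between tube and stop_plate above 2.5 N and value of joint stop below 0.005 m), for 0.3 s.
2. the posts are pressed right down (value of joint stop above 0.026 m), for 0.2 s.
At the end, for the whole second after the job is handed in: Posts down (stop at 26 mm or more); chock below the tube, within 25 mm of its middle along its length; tube at rest, parallel to the plate (within 3 degrees) and tight between chock and plate, with at least 2.5 N on each; chock released (value of joint stop above 0.026 m and contact force between tube and stop_plate above 2.5 N and contact force between chock and tube above 2.5 N and contact force between the fingers and chock below 0.1 N and linear speed of each of tube, chock below 0.01 m/s and y of chock_grip in the frame of tube between -0.025 and 0.025 m and angle between the y axis of tube and the y axis of board, either way round below 0.05 rad); the robot touches nothing.
It fails at once if the chock presses on the tube with more than 13 N (contact force between chock and tube above 13 N).
It fails at once if the robot touches the tube (contact force between any of the fingers, the arm and tube above 0.5 N).
It fails at once if a bystander (jar, beaker or tape) is shifted by more than 15 mm (distance of any of jar, beaker, tape from where it was at the start of the episode above 0.015 m).
It also fails if it takes over 72 s, if anything falls off the work surface, if the arm or the gripper's body presses on something with over 40 N, if the wrist force passes 120 N, or if a joint passes its speed limit or range.

## Working session

There is one attempt and no reset: what is moved stays moved. The work goes in short steps, Python scripts to look and compute and a tool call to move; the robot and the scene stay as the last step left them, time stands still between calls to the robot, and variables do not carry over. Pictures are saved under pics/ and viewed, on a budget of 10 in all, crops included, one or two more only if the job needs it, and the job is handed in when it is done.

Besides the shell and the picture viewer there is one more tool, called after "Call:" as name(argument=value, ...), one argument or row to a line, values as JSON. play_rows: Moves the arm, as the interface text tells. Its arguments: {"type":"object","properties":{"targets":{"type":"array","items":{"type":"array","items":{"type":"array","items":{"type":"number"}}}}},"required":["targets"]}

```bash
ls; mkdir -p pics; python3 - <<'E'
from station import *
import cv2
s=sense(); print({k:s[k] for k in('time_s','tcp_pos','ee_rot','wrist_force','gripper_width')})
for n in('side','top'):
    cv2.imwrite(f'pics/{n}0.png',capture(n)); c=get_calibration(n); print(n,c)
E
```

```text
pics
{'time_s': 0.0, 'tcp_pos': array([ 0.23730578, -0.57758881,  0.23848318]), 'ee_rot': array([[-9.25069396e-01, -3.79797073e-01, -8.92222718e-04],
       [-3.79798113e-01,  9.25067298e-01,  1.97181419e-03],
       [ 7.64768000e-05,  2.16292947e-03, -9.99997658e-01]]), 'wrist_force': array([0.16759218, 0.33742289, 0.23270254]), 'gripper_width': 0.9983059786481969}
side {'camera_matrix': array([[466.79536045,   0.        , 311.64734127],
       [  0.        , 466.79536045, 237.236941  ],
       [  0.        ,   0.        ,   1.        ]]), 'D': array([0.02616478, 0.        , 0.        , 0.        , 0.        ]), 'T': array([[-0.86443793,  0.23972902, -0.44190164,  0.03152857],
       [-0.50218164, -0.45314502,  0.73652779,  0.79022433],
       [-0.02367844,  0.85859745,  0.51210326,  0.65362086],
       [ 0.        ,  0.        ,  0.        ,  1.        ]])}
top {'camera_matrix': array([[508.320892  ,   0.        , 319.77480451],
       [  0.        , 508.320892  , 242.18682182],
       [  0.        ,   0.        ,   1.        ]]), 'D': array([-0.09153128,  0.        ,  0.        ,  0.        ,  0.        ]), 'T': array([[ 0.01809125,  0.99774751, -0.06459573,  0.4444932 ],
       [-0.99983476,  0.01793859, -0.00294258, -0.00969043],
       [-0.0017772 ,  0.06463829,  0.99790718,  1.3121122 ],
       [ 0.        ,  0.        ,  0.        ,  1.        ]])}
```

View pics/top0.png

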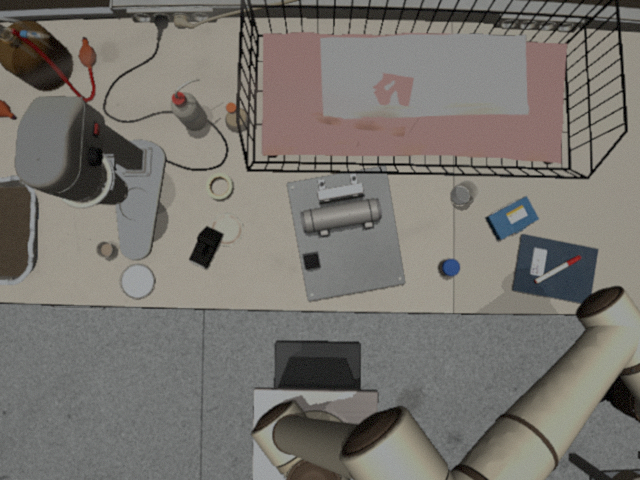

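View pics/side0.png

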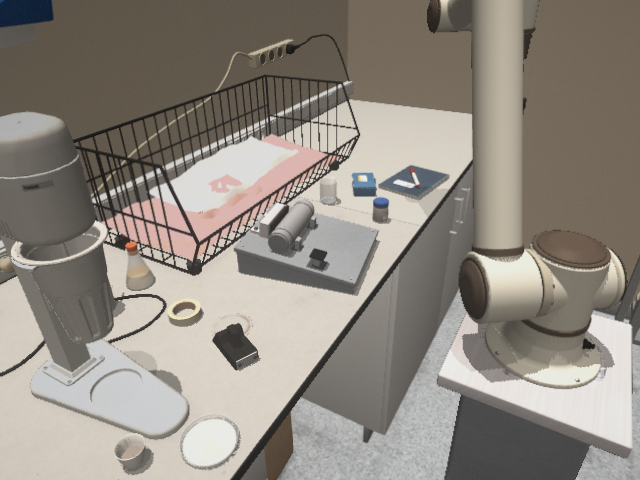

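The top view shows the board centred near (345,237), the tube at (341,215), the pad at (311,260), the chock at (207,247), the tape at (220,187), the jar at (450,268) and the beaker at (461,195). The side view agrees, with the chock at (236,346), the pad at (317,257) and the tube at (291,227). Next I'll zoom in on the crops.

```bash
cat > h.py <<'E'
import cv2,numpy as np
from station import *
def ray(n,u,v):
    c=get_calibration(n);T=c['T']
    p=cv2.undistortPoints(np.array([[[u,v]]],float),c['camera_matrix'],c['D'])[0,0]
    return T[:3,3],T[:3,:3]@np.array([p[0],-p[1],-1])
def onz(n,u,v,z):
    o,d=ray(n,u,v); return o+d*(z-o[2])/d[2]
def tri(a,b):
    """midpoint of two rays and the gap"""
    (o1,d1),(o2,d2)=ray('top',*a),ray('side',*b)
    k=np.linalg.lstsq(np.c_[d1,-d2],o2-o1,rcond=None)[0]
    p,q=o1+d1*k[0],o2+d2*k[1]; return (p+q)/2,np.linalg.norm(p-q)
def proj(n,P):
    c=get_calibration(n);T=c['T'];q=(np.array(P)-T[:3,3])@T[:3,:3]
    return cv2.projectPoints(np.array([[q[0],-q[1],-q[2]]]),np.zeros(3),np.zeros(3),c['camera_matrix'],c['D'])[0][0,0]
E
python3 - <<'E'
import cv2,numpy as np
t=cv2.imread('pics/top0.png');s=cv2.imread('pics/side0.png')
def z(i,x,y,w,h,f):return cv2.resize(i[y:y+h,x:x+w],None,fx=f,fy=f,interpolation=cv2.INTER_CUBIC)
# top board crop 280..410 x 165..305 at 4 ; top chock 180..250,220..275; side chock 205..270,310..375; side board 230..385,195..295
c=np.zeros((600,800,3),np.uint8)
a=z(t,282,165,130,140,3);c[:420,:390]=a
a=z(s,232,195,150,100,2.7);c[:270,395:800]=a[:, :405]
a=z(t,180,220,60,55,5.4);c[300-25:300-25+297,395:395+324]=a
cv2.imwrite('pics/crop0.png',c)
c2=z(s,205,312,65,60,2.5);c[425:575,0:162]=c2
cv2.imwrite('pics/crop0.png',c)
E
```

```text
(no output)
```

View pics/crop0.png

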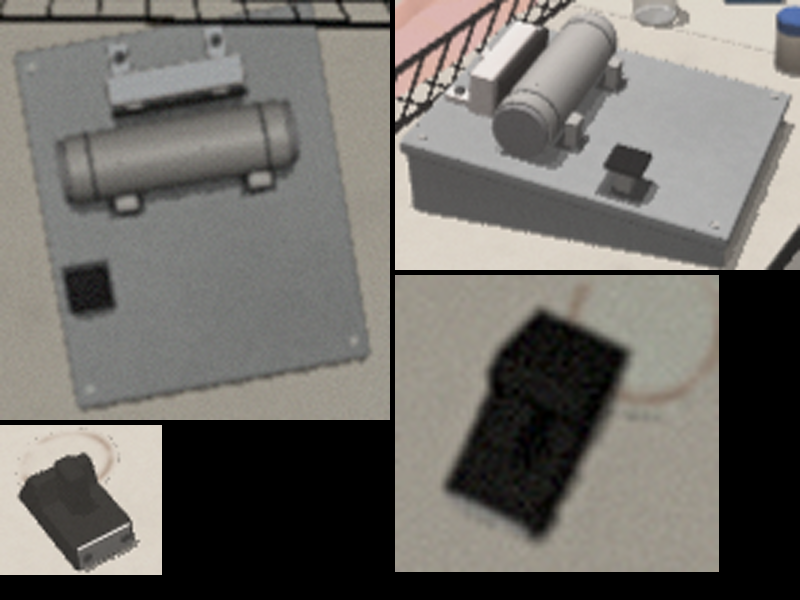

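The crops show these features in pixels:
- **Board corners (top view):** about (288,182), (389,172), (309,301) and (405,283).
- **Chock:** heel edge from (189,260) to (207,269), toe edge from (208,227) to (223.5,234).
- **Heel plate (side view):** top edge from (236,361) to (257,351).

```bash
python3 - <<'E'
from h import *
np.set_printoptions(precision=4,suppress=True)
t=cv2.imread('pics/top0.png');s=cv2.imread('pics/side0.png')
# board
C=[onz('top',288,182.3,.076),onz('top',388.7,172,.076),onz('top',308.7,301,.034),onz('top',405.3,283.3,.034)]
for c in C: print('corner',c)
ul,ur,dl,dr=C
m=sum(C)/4; ax=(ul+ur-dl-dr); ay=(ul+dl-ur-dr)
print('mid',m,'len',np.linalg.norm((ax/2)[:2]),np.linalg.norm((ay/2)[:2]),'yaw',np.degrees(np.arctan2(ax[1],ax[0])),np.degrees(np.arctan2(-ay[0],ay[1])))
# chock
print('toe',onz('top',207.8,226.9,0),onz('top',223.5,233.9,0))
print('heel top z22',onz('top',189.3,259.8,.022),onz('top',206.9,269.1,.022))
print('side heel top',onz('side',236.2,361.2,.022),onz('side',257.4,350.8,.022)); print('side heel bot',onz('side',237.8,369.2,0),onz('side',258.6,358,0))
# dark mask
g=t.max(axis=2)
def blob(g,x,y,w,h,th):
    m=(g[y:y+h,x:x+w]<th).astype(np.uint8); n,l,st,ce=cv2.connectedComponentsWithStats(m); k=1+np.argmax(st[1:,4]); return ce[k]+[x,y],st[k]+[x,y,0,0,0],(l==k).astype(np.uint8)
print('pad top',blob(g,298,245,30,30,70)[:2])
c,st,mk=blob(g,180,220,60,55,90);print('chock top',c,st,cv2.minAreaRect(np.argwhere(mk)[:,::-1].astype(np.float32)))
print('pad side',blob(s.max(axis=2),305,240,25,25,70)[:2])
# pad from views
E
```

```text
corner [0.6707 0.0748 0.076 ]
corner [ 0.701  -0.1729  0.076 ]
corner [0.3792 0.0191 0.034 ]
corner [ 0.4275 -0.2228  0.034 ]
mid [ 0.5446 -0.0754  0.055 ] len 0.28739896223814554 0.24793050575235637 yaw 10.574839613782745 9.133425162452907
toe [0.5641 0.2865 0.    ] [0.5465 0.2447 0.    ]
heel top z22 [0.4769 0.3266 0.022 ] [0.4541 0.2804 0.022 ]
side heel top [0.476  0.3305 0.022 ] [0.4574 0.2902 0.022 ]
side heel bot [0.4763 0.329  0.    ] [0.4589 0.2872 0.    ]
pad top (array([311.0948, 260.8793]), array([303, 253,  17,  17, 232]))
chock top [205.8916 246.553 ] [189 227  34  42 821] ((25.299999237060547, 26.40000343322754), (23.255107879638672, 38.90758514404297), 26.56505012512207)
pad side (array([318.6474, 255.6859]), array([310, 249,  17,  16, 156]))
```

```bash
cat >> h.py <<'E'
B0=np.array([.5495,-.0745]);YAW=np.radians(11)
def w2b(P,yaw=None):
    a=YAW if yaw is None else yaw; d=np.array(P[:2])-B0
    return np.array([d@[np.cos(a),np.sin(a)],d@[-np.sin(a),np.cos(a)]])
def b2w(x,y,h=0):
    "h vertical height above board surface"
    c,s=np.cos(YAW),np.sin(YAW);return np.array([B0[0]+c*x-s*y,B0[1]+s*x+c*y,.055+.1405*x+h])
def slope(n,u,v,h):
    "pixel -> world point on plane at vertical height h above the board's surface"
    o,d=ray(n,u,v); nrm=np.array([-.1405*np.cos(YAW),-.1405*np.sin(YAW),1]);p0=b2w(0,0,h)
    return o+d*(nrm@(p0-o))/(nrm@d)
E
python3 - <<'E'
from h import *
np.set_printoptions(precision=4,suppress=True)
def rep(n,P): print(n,P,'board',w2b(P))
for n,p in dict(ul=(288,182.3),dl=(308.7,301),dr=(405.3,283.3)).items(): rep(n,slope('top',*p,0))
rep('pad top',slope('top',311.1,260.9,.0323)); rep('pad side',slope('side',318.0,255.0,.0323)); print(tri((311.1,260.9),(318.,255.)))
rep('tubeL',slope('top',303.3,222.5,.0283));rep('tubeR',slope('top',380.7,209.5,.0283))
rep('postL',slope('top',282+127/3,165+204/3,.0263));rep('postR',slope('top',282+260/3,165+180/3,.0263))
rep('plateL(top edge)',slope('top',282+112/3,165+105/3,.030));rep('plateR',slope('top',282+243/3,165+86/3,.030))
rep('grip top side',onz('side',234.2,325.6,.058))
print(b2w(0,0))
E
```

```text
ul [0.6708 0.0748 0.0757] board [0.1475 0.1234]
dl [0.3792 0.0191 0.034 ] board [-0.1493  0.1244]
dr [ 0.4275 -0.2227  0.0342] board [-0.148  -0.1222]
pad top [0.4784 0.0141 0.0799] board [-0.0528  0.1006]
pad side [0.4748 0.0257 0.0797] board [-0.0542  0.1126]
(array([0.4797, 0.0149, 0.072 ]), np.float64(0.002399328776222556))
tubeL [0.5706 0.0346 0.0891] board [0.0416 0.1031]
tubeR [ 0.6057 -0.1524  0.089 ] board [ 0.0404 -0.0872]
postL [ 0.5466 -0.0167  0.0825] board [0.0082 0.0573]
postR [ 0.5681 -0.1242  0.0825] board [ 0.0088 -0.0523]
plateL(top edge) [ 0.6249 -0.0032  0.0973] board [0.0877 0.0556]
plateR [ 0.6424 -0.1083  0.0969] board [ 0.0847 -0.0509]
grip top side [0.5111 0.2859 0.058 ] board [0.031  0.3611]
[ 0.5495 -0.0745  0.055 ]
```

Measured so far: tube axis at board x≈0.041, pad at board (-0.053, 0.100), chock grip at about (0.509, 0.287) with the chock heading about -24.5°. I'll move above the chock.

Call:
play_rows(
  targets=[
    [[0.4,0.06,0.19,0,-0.2],[0.4,0.06,0.19,0,-0.2],[0.4,0.06,0.19,0,-0.2],[0.4,0.06,0.19,0,-0.2],[0.4,0.06,0.19,0,-0.2]],
  ],
)

```text
time_s: 0.52
tcp_pos: [0.2973, -0.3855, 0.2391]
ee_rot: [[-0.982, -0.189, -0.001], [-0.189, 0.982, 0.001], [0.0, 0.001, -1.0]]
wrist_force: [1.0, 0.1, -0.3]
gripper_width: 0.706
```

Call:
play_rows(
  targets=[
    [[0.4,0.06,0.19,0,-0.2],[0.4,0.06,0.19,0,-0.2],[0.4,0.06,0.19,0,-0.2],[0.4,0.06,0.19,0,-0.2],[0.4,0.06,0.19,0,-0.2]],
  ],
)

```text
time_s: 0.93
tcp_pos: [0.3573, -0.1961, 0.2395]
ee_rot: [[-1.0, 0.011, 0.0], [0.011, 1.0, 0.0], [-0.0, 0.0, -1.0]]
wrist_force: [1.0, 0.1, 0.1]
gripper_width: 0.603
```

Call:
play_rows(
  targets=[
    [[0.4,0.06,0.19,0,-0.2],[0.4,0.06,0.19,0,-0.2],[0.4,0.06,0.19,0,-0.2],[0.4,0.06,0.19,0,-0.2],[0.4,0.06,0.19,0,-0.2]],
  ],
)

```text
time_s: 1.35
tcp_pos: [0.4158, -0.0107, 0.2396]
ee_rot: [[-0.978, 0.209, 0.0], [0.209, 0.978, 0.0], [-0.0, 0.0, -1.0]]
wrist_force: [1.9, 0.0, -0.2]
gripper_width: 0.604
```

Call:
play_rows(
  targets=[
    [[0.4,0.06,0.19,-0.05,-0.2],[0.4,0.06,0.19,-0.05,-0.2],[0.4,0.06,0.19,-0.05,-0.2],[0.4,0.06,0.19,-0.05,-0.2],[0.4,0.06,0.19,-0.05,-0.2]],
  ],
)

```text
time_s: 1.77
tcp_pos: [0.4756, 0.1782, 0.1892]
ee_rot: [[-0.917, 0.398, -0.0], [0.398, 0.917, -0.0], [0.0, -0.0, -1.0]]
wrist_force: [1.5, -0.6, 0.8]
gripper_width: 0.599
```

Call:
play_rows(
  targets=[
    [[0.4,0.031,0.105,-0.09,-0.017],[0.4,0.031,0.105,-0.09,-0.017],[0.4,0.031,0.105,-0.09,-0.017],[0.4,0.031,0.105,-0.09,-0.017],[0.4,0.031,0.105,-0.09,-0.017]],
  ],
)

```text
time_s: 2.18
tcp_pos: [0.5058, 0.2827, 0.0956]
ee_rot: [[-0.911, 0.412, -0.005], [0.412, 0.911, -0.004], [0.003, -0.006, -1.0]]
wrist_force: [0.3, 0.1, 0.4]
gripper_width: 0.602
```

```bash
python3 - <<'E'
from h import *
s=capture('side');t=capture('top');print(sense()['tcp_pos'])
z=lambda i,x,y,w,h,f:cv2.resize(i[y:y+h,x:x+w],None,fx=f,fy=f,interpolation=cv2.INTER_CUBIC)
cv2.imwrite('pics/s1.png',np.hstack([z(s,190,280,90,100,4.4),z(t,170,200,90,100,4.4)]))
p=sense()['tcp_pos'];print(proj('side',p+[0,0,-.017]),proj('side',[.509,.287,.058]))
E
```

```text
[0.50623974 0.28100494 0.09895767]
[236.48840291 315.15219822] [234.69181621 326.30559059]
```

View pics/s1.png

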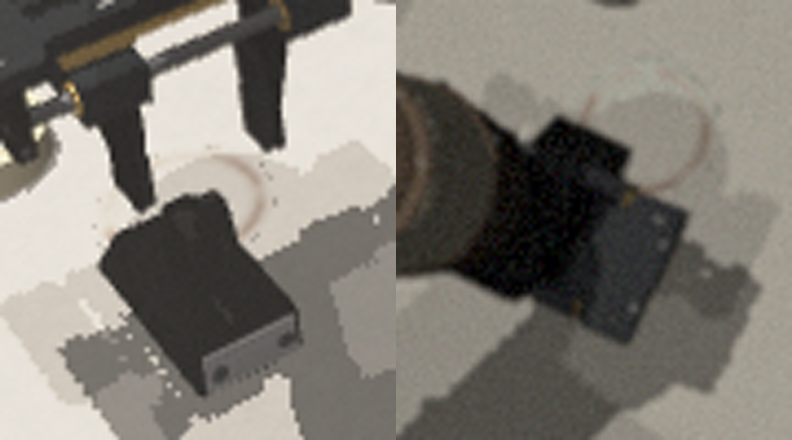

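The fingers straddle the grip: in the side view the fingertip midpoint is about (236,320) and the grip top about (235,325). I'll shift a few mm, descend and close.

Call:
play_rows(
  targets=[
    [[0.4,0.003,0.006,0,-0.01],[0.4,0.003,0.006,-0.02,-0.01],[0.4,0.003,0.006,-0.035,-0.01],[0.4,0.003,0.006,-0.05,-0.01],[0.4,0.003,0.006,-0.05,-0.01]],
  ],
)

```text
time_s: 2.7
tcp_pos: [0.5088, 0.2857, 0.0488]
ee_rot: [[-0.905, 0.425, -0.002], [0.425, 0.905, -0.002], [0.002, -0.002, -1.0]]
wrist_force: [-0.4, -0.5, -0.7]
gripper_width: 0.602
```

Call:
play_rows(
  targets=[
    [[1,0,0,0,0],[1,0,0,0,0],[1,0,0,0,0],[1,0,0,0,0],[1,0,0,0,0]],
  ],
)

```text
time_s: 3.12
tcp_pos: [0.5111, 0.2886, 0.0515]
ee_rot: [[-0.906, 0.423, 0.004], [0.423, 0.906, 0.003], [-0.002, 0.004, -1.0]]
wrist_force: [0.6, -0.8, 1.3]
gripper_width: 0.308
```

Call:
play_rows(
  targets=[
    [[1,0,0,-0.003,0],[1,0,0,-0.003,0],[1,0,0,-0.003,0],[1,0,0,-0.003,0],[1,0,0,-0.003,0]],
  ],
)

```text
time_s: 3.53
tcp_pos: [0.508, 0.2847, 0.0468]
ee_rot: [[-0.906, 0.424, -0.005], [0.424, 0.906, -0.005], [0.002, -0.006, -1.0]]
wrist_force: [-3.0, -3.4, 4.4]
gripper_width: 0.181
```

Call:
play_rows(
  targets=[
    [[1,0,0,0.01,0],[1,0,0,0.03,0],[1,0,0,0.05,0],[1,0,0,0.08,0],[1,0,0,0.08,0]],
  ],
)

```text
time_s: 3.95
tcp_pos: [0.5123, 0.289, 0.1323]
ee_rot: [[-0.906, 0.422, 0.008], [0.422, 0.906, 0.006], [-0.005, 0.009, -1.0]]
wrist_force: [0.9, 1.1, -2.3]
gripper_width: 0.184
```

The grip is held (15.9 mm) and the chock lifted. I'll carry it over the board.

Call:
play_rows(
  targets=[
    [[1,0,-0.02,0.04,0.1],[1,0,-0.05,0.04,0.2],[1,-0.01,-0.09,0.04,0.3],[1,-0.01,-0.13,0.04,0.4],[1,-0.01,-0.17,0.04,0.5]],
  ],
)

```text
time_s: 4.37
tcp_pos: [0.4978, 0.1154, 0.1659]
ee_rot: [[-0.998, -0.068, -0.003], [-0.068, 0.998, -0.0], [0.003, -0.0, -1.0]]
wrist_force: [0.8, -0.2, -4.4]
gripper_width: 0.178
```

Call:
play_rows(
  targets=[
    [[1,-0.01,-0.04,0,0.1],[1,-0.01,-0.08,0,0.128],[1,-0.01,-0.12,0,0.128],[1,-0.01,-0.16,0,0.128],[1,-0.01,-0.18,0,0.128]],
  ],
)

```text
time_s: 4.78
tcp_pos: [0.4877, -0.0661, 0.1658]
ee_rot: [[-0.982, -0.186, -0.003], [-0.186, 0.982, -0.0], [0.003, 0.0, -1.0]]
wrist_force: [0.4, 0.4, -4.3]
gripper_width: 0.183
```

Call:
play_rows(
  targets=[
    [[1,-0.001,-0.018,0,0],[1,-0.001,-0.018,0,0],[1,-0.001,-0.018,0,0],[1,-0.001,-0.018,0,0],[1,-0.001,-0.018,0,0]],
  ],
)

```text
time_s: 5.2
tcp_pos: [0.4886, -0.08, 0.1665]
ee_rot: [[-0.982, -0.191, -0.001], [-0.191, 0.982, 0.0], [0.001, 0.0, -1.0]]
wrist_force: [0.2, 0.4, -5.0]
gripper_width: 0.182
```

```bash
python3 - <<'E'
from h import *
S=sense();p=S['tcp_pos'];print(p,w2b(p),np.degrees(np.arctan2(S['ee_rot'][1,0],S['ee_rot'][0,0])),S['wrist_force'])
s=capture('side');t=capture('top')
z=lambda i,x,y,w,h,f:cv2.resize(i[y:y+h,x:x+w],None,fx=f,fy=f,interpolation=cv2.INTER_CUBIC)
cv2.imwrite('pics/s2.png',np.hstack([z(s,225,160,160,140,2.9),z(t,282,165,130,140,2.9)]))
print(sense()['tcp_pos'])
E
```

```text
[ 0.48855109 -0.08000887  0.16648109] [-0.06088025  0.00622194] -169.01543631205456 [ 0.2319632   0.36287099 -4.96041724]
[ 0.48873634 -0.07990525  0.16670935]
```

View pics/s2.png

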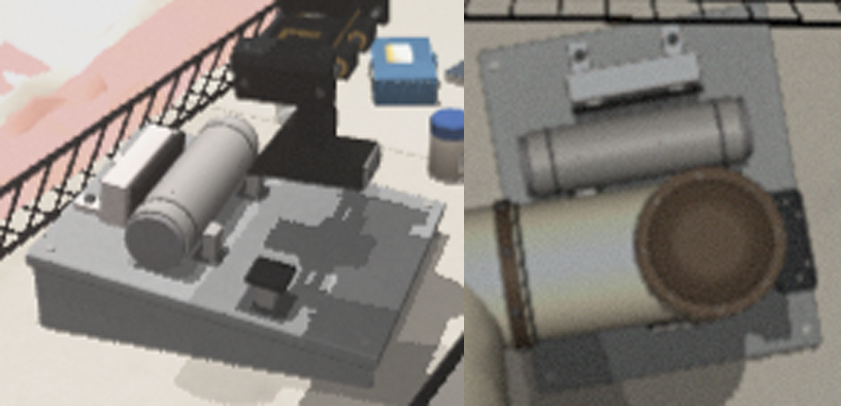

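The side view shows the chock level in the jaws with its toe facing the tube. The wrist carries about 5 N. I'll lower it.

Call:
play_rows(
  targets=[
    [[1,0,0,-0.02,0],[1,0,0,-0.04,0],[1,0,0,-0.055,0],[1,0,0,-0.058,0],[1,0,0,-0.058,0]],
  ],
)

```text
time_s: 5.72
tcp_pos: [0.4882, -0.0803, 0.108]
ee_rot: [[-0.982, -0.191, -0.003], [-0.191, 0.982, -0.0], [0.003, 0.0, -1.0]]
wrist_force: [-0.4, 0.1, -3.6]
gripper_width: 0.184
```

Call:
play_rows(
  targets=[
    [[1,0,0,-0.001,0],[1,0,0,-0.002,0],[1,0,0,-0.003,0],[1,0,0,-0.004,0],[1,0,0,-0.004,0]],
  ],
)

```text
time_s: 6.13
tcp_pos: [0.4889, -0.0808, 0.1052]
ee_rot: [[-0.982, -0.19, 0.001], [-0.19, 0.982, 0.0], [-0.001, 0.0, -1.0]]
wrist_force: [-0.7, -0.7, -3.8]
gripper_width: 0.178
```

Call:
play_rows(
  targets=[
    [[1,0,0,-0.001,0],[1,0,0,-0.002,0],[1,0,0,-0.002,0],[1,0,0,-0.003,0],[1,0,0,-0.003,0]],
  ],
)

```text
time_s: 6.55
tcp_pos: [0.4886, -0.0808, 0.1017]
ee_rot: [[-0.982, -0.19, -0.0], [-0.19, 0.982, -0.0], [0.0, 0.0, -1.0]]
wrist_force: [-0.4, 0.2, -4.4]
gripper_width: 0.18
```

Call:
play_rows(
  targets=[
    [[1,0,0,-0.001,0],[1,0,0,-0.002,0],[1,0,0,-0.002,0],[1,0,0,-0.003,0],[1,0,0,-0.003,0]],
  ],
)

```text
time_s: 6.97
tcp_pos: [0.4888, -0.0808, 0.0995]
ee_rot: [[-0.982, -0.19, 0.0], [-0.19, 0.982, -0.0], [-0.0, -0.0, -1.0]]
wrist_force: [-1.5, 0.2, 1.8]
gripper_width: 0.182
```

The toe touches the board. I'll ease down so the chock swivels in the jaws.

Call:
play_rows(
  targets=[
    [[1,0,0,-0.001,0],[1,0,0,-0.002,0],[1,0,0,-0.003,0],[1,0,0,-0.003,0],[1,0,0,-0.003,0]],
  ],
)

```text
time_s: 7.38
tcp_pos: [0.4871, -0.0811, 0.0967]
ee_rot: [[-0.982, -0.19, -0.003], [-0.19, 0.982, -0.001], [0.003, 0.0, -1.0]]
wrist_force: [-7.2, 1.3, 9.0]
gripper_width: 0.179
```

Call:
play_rows(
  targets=[
    [[0.9,0,0,0,0],[0.7,0,0,0,0],[0.5,0,0,0,0],[0.5,0,0,0,0],[0.5,0,0,0,0]],
  ],
)

```text
time_s: 7.8
tcp_pos: [0.4877, -0.081, 0.0954]
ee_rot: [[-0.982, -0.189, -0.002], [-0.189, 0.982, -0.0], [0.002, 0.0, -1.0]]
wrist_force: [-4.2, -0.2, 0.5]
gripper_width: 0.399
```

Call:
play_rows(
  targets=[
    [[0.5,0,0,0.02,0],[0.5,0,0,0.05,0],[0.5,0,0,0.08,0],[0.5,-0.03,-0.005,0.1,0],[0.5,-0.07,-0.013,0.1,0]],
  ],
)

```text
time_s: 8.22
tcp_pos: [0.4254, -0.0933, 0.2009]
ee_rot: [[-0.981, -0.192, 0.016], [-0.192, 0.981, -0.0], [-0.015, -0.003, -1.0]]
wrist_force: [-0.9, -0.0, 1.5]
gripper_width: 0.498
```

Call:
play_rows(
  targets=[
    [[1,-0.025,-0.006,0,0],[1,-0.025,-0.006,0,0],[1,-0.025,-0.006,0,0],[1,-0.025,-0.006,0,0],[1,-0.025,-0.006,0,0]],
  ],
)

```text
time_s: 8.63
tcp_pos: [0.3956, -0.0996, 0.1962]
ee_rot: [[-0.982, -0.19, 0.002], [-0.19, 0.982, -0.0], [-0.002, -0.001, -1.0]]
wrist_force: [0.4, 0.1, -0.7]
gripper_width: 0.207
```

```bash
python3 - <<'E'
from h import *
S=sense();p=S['tcp_pos'];print(p,w2b(p),S['wrist_force'],S['gripper_width'])
s=capture('side');t=capture('top')
z=lambda i,x,y,w,h,f:cv2.resize(i[y:y+h,x:x+w],None,fx=f,fy=f,interpolation=cv2.INTER_CUBIC)
cv2.imwrite('pics/s3.png',np.hstack([z(s,245,190,130,120,3.2),z(t,290,200,120,120,3.2)]))
E
```

```text
[ 0.3955656  -0.09955137  0.19621069] [-0.15588622  0.00478097] [ 0.3718129   0.11654427 -0.73969069] 0.20704054611736716
```

View pics/s3.png

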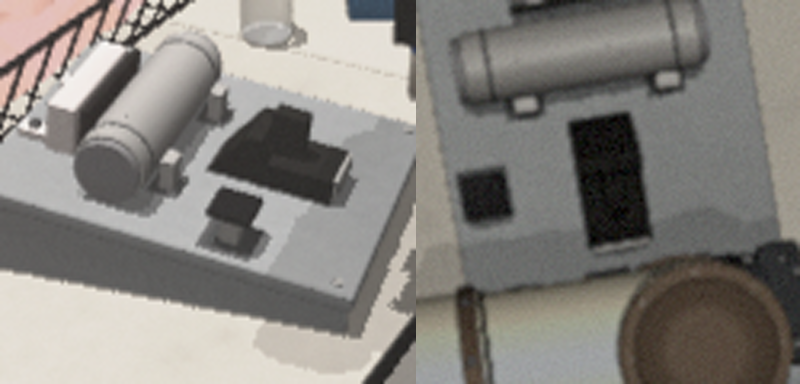

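The chock stands flat on the board, square to the tube and centred between the posts (top view: toe edge from (338,238) to (357.5,235), heel from (344,277) to (363,274)).

```bash
python3 - <<'E'
from h import *
np.set_printoptions(precision=4,suppress=True)
for p,h in(((338.1,237.8),0),((357.5,235),0),((344.4,276.9),.022),((363.1,273.8),.022)):
    print(w2b(slope('top',*p,h)))
print(b2w(-.135,.004,.006+.017),b2w(-.12,.004),sense()['tcp_pos'])
E
```

```text
[-0.0072  0.0251]
[-0.0087 -0.0236]
[-0.1051  0.0271]
[-0.1057 -0.0195]
[ 0.4162 -0.0963  0.059 ] [ 0.4309 -0.0935  0.0381] [ 0.395  -0.0996  0.1958]
```

Call:
play_rows(
  targets=[
    [[1,0.0215,0.002,-0.04,0],[1,0.0215,0.002,-0.08,0],[1,0.0215,0.002,-0.115,0],[1,0.0215,0.002,-0.132,0],[1,0.0215,0.002,-0.132,0]],
  ],
)

```text
time_s: 9.15
tcp_pos: [0.4129, -0.098, 0.0599]
ee_rot: [[-0.982, -0.189, -0.01], [-0.189, 0.982, -0.001], [0.01, 0.001, -1.0]]
wrist_force: [0.3, 0.0, 0.1]
gripper_width: -0.0
```

Call:
play_rows(
  targets=[
    [[1,0,0,-0.001,0],[1,0,0,-0.002,0],[1,0,0,-0.003,0],[1,0,0,-0.004,0],[1,0,0,-0.004,0]],
  ],
)

```text
time_s: 9.57
tcp_pos: [0.4159, -0.0977, 0.0608]
ee_rot: [[-0.982, -0.19, 0.002], [-0.19, 0.982, 0.0], [-0.002, -0.0, -1.0]]
wrist_force: [0.5, 1.2, 0.6]
gripper_width: 0.007
```

Call:
play_rows(
  targets=[
    [[1,0,0,0,0],[1,0,0,-0.001,0],[1,0,0,-0.001,0],[1,0,0,-0.002,0],[1,0,0,-0.002,0]],
  ],
)

```text
time_s: 9.98
tcp_pos: [0.4151, -0.0978, 0.0577]
ee_rot: [[-0.982, -0.19, -0.0], [-0.19, 0.982, 0.0], [0.0, 0.0, -1.0]]
wrist_force: [0.2, 0.2, 0.1]
gripper_width: 0.008
```

Call:
play_rows(
  targets=[
    [[1,0.004,0.0008,0.0006,0],[1,0.008,0.0016,0.0011,0],[1,0.012,0.0023,0.0017,0],[1,0.014,0.0027,0.002,0],[1,0.016,0.0031,0.0023,0]],
  ],
)

```text
time_s: 10.4
tcp_pos: [0.4312, -0.0947, 0.06]
ee_rot: [[-0.982, -0.189, -0.001], [-0.189, 0.982, -0.0], [0.001, 0.0, -1.0]]
wrist_force: [-1.8, -1.6, 1.2]
gripper_width: 0.004
```

Call:
play_rows(
  targets=[
    [[1,0.001,0.0002,0.00014,0],[1,0.002,0.0004,0.0003,0],[1,0.003,0.0006,0.0004,0],[1,0.004,0.0008,0.0006,0],[1,0.005,0.001,0.0007,0]],
  ],
)

```text
time_s: 10.82
tcp_pos: [0.4325, -0.0943, 0.06]
ee_rot: [[-0.982, -0.188, -0.008], [-0.188, 0.982, -0.001], [0.008, 0.001, -1.0]]
wrist_force: [-7.5, -1.1, 1.8]
gripper_width: 0.004
```

Call:
play_rows(
  targets=[
    [[1,0.001,0.0002,0.00014,0],[1,0.002,0.0004,0.0003,0],[1,0.003,0.0006,0.0004,0],[1,0.004,0.0008,0.0006,0],[1,0.005,0.001,0.0007,0]],
  ],
)

```text
time_s: 11.23
tcp_pos: [0.4379, -0.0933, 0.0608]
ee_rot: [[-0.982, -0.189, -0.007], [-0.189, 0.982, -0.001], [0.007, 0.001, -1.0]]
wrist_force: [-5.6, -1.9, 1.9]
gripper_width: 0.008
```

The chock is sliding at about 6 N. I'll carry on towards the tube, roughly 24 mm away.

Call:
play_rows(
  targets=[
    [[1,0.0015,0.0003,0.0002,0],[1,0.003,0.0006,0.0004,0],[1,0.0045,0.0009,0.0006,0],[1,0.006,0.0012,0.0009,0],[1,0.007,0.0014,0.001,0]],
  ],
)

```text
time_s: 11.65
tcp_pos: [0.4453, -0.0918, 0.0618]
ee_rot: [[-0.982, -0.189, -0.006], [-0.189, 0.982, -0.001], [0.006, 0.001, -1.0]]
wrist_force: [-5.1, -1.0, 1.9]
gripper_width: 0.003
```

Call:
play_rows(
  targets=[
    [[1,0.0015,0.0003,0.0002,0],[1,0.003,0.0006,0.0004,0],[1,0.0045,0.0009,0.0006,0],[1,0.006,0.0012,0.0009,0],[1,0.007,0.0014,0.001,0]],
  ],
)

```text
time_s: 12.07
tcp_pos: [0.4523, -0.0904, 0.0628]
ee_rot: [[-0.982, -0.189, -0.006], [-0.189, 0.982, -0.001], [0.006, 0.001, -1.0]]
wrist_force: [-4.9, -1.2, 1.3]
gripper_width: 0.006
```

```bash
python3 - <<'E'
from h import *
S=sense();p=S['tcp_pos'];print(p,w2b(p),S['wrist_force'],S['gripper_width'])
s=capture('side');t=capture('top')
z=lambda i,x,y,w,h,f:cv2.resize(i[y:y+h,x:x+w],None,fx=f,fy=f,interpolation=cv2.INTER_CUBIC)
cv2.imwrite('pics/s4.png',np.hstack([z(s,245,170,150,120,3.1),z(t,290,170,100,120,3.1)]))
E
```

```text
[ 0.45233753 -0.09038034  0.06278873] [-0.09840743  0.0029509 ] [-4.8929065  -1.18851821  1.31745767] 0.005848829684764752
```

View pics/s4.png

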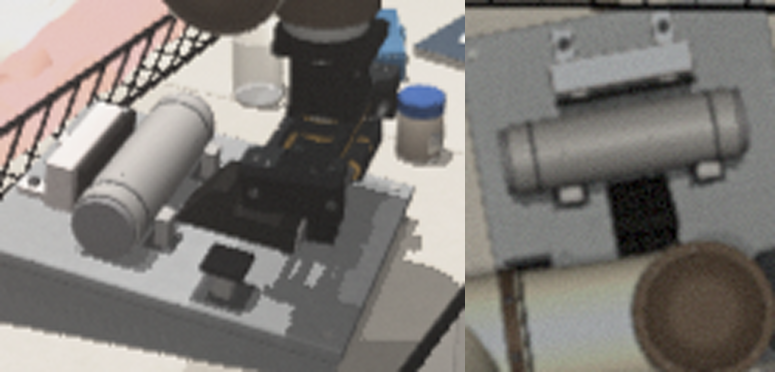

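Nothing is tipping, and the chock is square with its toe about to reach the tube. I'll go on more slowly.

Call:
play_rows(
  targets=[
    [[1,0.001,0.0002,0.00014,0],[1,0.002,0.0004,0.0003,0],[1,0.003,0.0006,0.0004,0],[1,0.004,0.0008,0.0006,0],[1,0.005,0.001,0.0007,0]],
  ],
)

```text
time_s: 12.58
tcp_pos: [0.4572, -0.0894, 0.0635]
ee_rot: [[-0.982, -0.189, -0.007], [-0.189, 0.982, -0.001], [0.007, 0.001, -1.0]]
wrist_force: [-5.6, -1.4, 2.7]
gripper_width: 0.01
```

Call:
play_rows(
  targets=[
    [[1,0.0005,0.0001,0.0001,0],[1,0.001,0.0002,0.00014,0],[1,0.0015,0.0003,0.0002,0],[1,0.002,0.0004,0.0003,0],[1,0.0025,0.0005,0.00035,0]],
  ],
)

```text
time_s: 13.0
tcp_pos: [0.4594, -0.089, 0.0638]
ee_rot: [[-0.982, -0.189, -0.007], [-0.189, 0.982, -0.001], [0.007, 0.001, -1.0]]
wrist_force: [-6.1, -0.4, 2.6]
gripper_width: 0.009
```

Call:
play_rows(
  targets=[
    [[1,0.0005,0.0001,0.0001,0],[1,0.001,0.0002,0.00014,0],[1,0.0015,0.0003,0.0002,0],[1,0.002,0.0004,0.0003,0],[1,0.0025,0.0005,0.00035,0]],
  ],
)

```text
time_s: 13.42
tcp_pos: [0.4619, -0.0885, 0.0642]
ee_rot: [[-0.982, -0.189, -0.007], [-0.189, 0.982, -0.001], [0.007, 0.001, -1.0]]
wrist_force: [-6.9, -1.3, 1.9]
gripper_width: 0.008
```

Call:
play_rows(
  targets=[
    [[1,0.0005,0.0001,0.0001,0],[1,0.001,0.0002,0.00014,0],[1,0.0015,0.0003,0.0002,0],[1,0.002,0.0004,0.0003,0],[1,0.0025,0.0005,0.00035,0]],
  ],
)

```text
time_s: 13.83
tcp_pos: [0.4643, -0.088, 0.0645]
ee_rot: [[-0.982, -0.189, -0.007], [-0.189, 0.982, -0.001], [0.007, 0.001, -1.0]]
wrist_force: [-6.1, -1.3, 2.0]
gripper_width: 0.009
```

Call:
play_rows(
  targets=[
    [[1,0.0004,0.0001,0.0001,0],[1,0.0008,0.0002,0.0001,0],[1,0.0012,0.0002,0.0002,0],[1,0.0016,0.0003,0.0002,0],[1,0.002,0.0004,0.0003,0]],
  ],
)

```text
time_s: 14.25
tcp_pos: [0.4663, -0.0876, 0.0648]
ee_rot: [[-0.982, -0.189, -0.007], [-0.189, 0.982, -0.001], [0.007, 0.001, -1.0]]
wrist_force: [-6.0, -1.3, 2.3]
gripper_width: 0.007
```

Call:
play_rows(
  targets=[
    [[1,0.0004,0.0001,0.0001,0],[1,0.0008,0.0002,0.0001,0],[1,0.0012,0.0002,0.0002,0],[1,0.0016,0.0003,0.0002,0],[1,0.002,0.0004,0.0003,0]],
  ],
)

```text
time_s: 14.67
tcp_pos: [0.4684, -0.0872, 0.0651]
ee_rot: [[-0.982, -0.189, -0.007], [-0.189, 0.982, -0.001], [0.007, 0.001, -1.0]]
wrist_force: [-5.7, -2.2, 2.3]
gripper_width: 0.005
```

Call:
play_rows(
  targets=[
    [[1,0.0004,0.0001,0.0001,0],[1,0.0008,0.0002,0.0001,0],[1,0.0012,0.0002,0.0002,0],[1,0.0016,0.0003,0.0002,0],[1,0.002,0.0004,0.0003,0]],
  ],
)

```text
time_s: 15.08
tcp_pos: [0.4685, -0.0871, 0.065]
ee_rot: [[-0.982, -0.188, -0.011], [-0.188, 0.982, -0.001], [0.011, 0.001, -1.0]]
wrist_force: [-8.9, -0.8, 3.5]
gripper_width: 0.01
```

```bash
python3 - <<'E'
from h import *
S=sense();p=S['tcp_pos'];print(p,w2b(p),S['wrist_force'])
s=capture('side');t=capture('top');print(sense()['wrist_force'])
z=lambda i,x,y,w,h,f:cv2.resize(i[y:y+h,x:x+w],None,fx=f,fy=f,interpolation=cv2.INTER_CUBIC)
cv2.imwrite('pics/s5.png',np.hstack([z(s,255,185,80,90,4.5),z(t,295,170,95,90,4.5)]))
E
```

```text
[ 0.46850957 -0.08710673  0.06498036] [-0.08190788  0.00307859] [-8.86113049 -0.80408713  3.46200419]
[-9.0884027  -2.32780709  3.68066535]
```

View pics/s5.png

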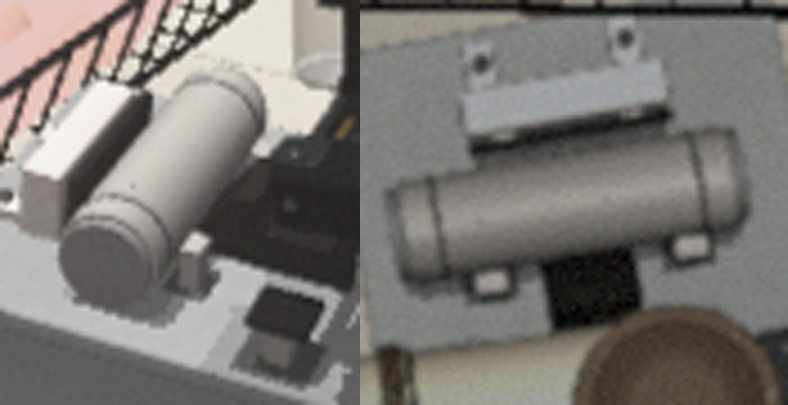

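The tube is still on the posts and the chock has just reached it (the push force has jumped to 9 N). I'll continue in fine steps. The plate should come 3 to 9 mm further on.

Call:
play_rows(
  targets=[
    [[1,0.0003,0.0001,5e-05,0],[1,0.0006,0.0001,0.0001,0],[1,0.0009,0.0002,0.0001,0],[1,0.0012,0.0002,0.0002,0],[1,0.0012,0.0002,0.0002,0]],
  ],
)

```text
time_s: 15.6
tcp_pos: [0.4689, -0.087, 0.0649]
ee_rot: [[-0.982, -0.188, -0.013], [-0.188, 0.982, -0.001], [0.013, 0.001, -1.0]]
wrist_force: [-9.2, -1.7, 2.8]
gripper_width: 0.006
```

Call:
play_rows(
  targets=[
    [[1,0.0003,0.0001,5e-05,0],[1,0.0006,0.0001,0.0001,0],[1,0.0009,0.0002,0.0001,0],[1,0.0012,0.0002,0.0002,0],[1,0.0012,0.0002,0.0002,0]],
  ],
)

```text
time_s: 16.02
tcp_pos: [0.4701, -0.0867, 0.065]
ee_rot: [[-0.982, -0.188, -0.013], [-0.188, 0.982, -0.001], [0.013, 0.002, -1.0]]
wrist_force: [-8.7, -1.4, 1.9]
gripper_width: 0.002
```

The tube is now moving at about 9 N.

Call:
play_rows(
  targets=[
    [[1,0.0003,0.0001,5e-05,0],[1,0.0006,0.0001,0.0001,0],[1,0.0009,0.0002,0.0001,0],[1,0.0012,0.0002,0.0002,0],[1,0.0012,0.0002,0.0002,0]],
  ],
)

```text
time_s: 16.43
tcp_pos: [0.4714, -0.0865, 0.0652]
ee_rot: [[-0.982, -0.188, -0.013], [-0.188, 0.982, -0.001], [0.013, 0.001, -1.0]]
wrist_force: [-9.0, -1.3, 1.3]
gripper_width: 0.004
```

Call:
play_rows(
  targets=[
    [[1,0.0003,0.0001,5e-05,0],[1,0.0006,0.0001,0.0001,0],[1,0.0009,0.0002,0.0001,0],[1,0.0012,0.0002,0.0002,0],[1,0.0012,0.0002,0.0002,0]],
  ],
)

```text
time_s: 16.85
tcp_pos: [0.4728, -0.0863, 0.0654]
ee_rot: [[-0.982, -0.188, -0.012], [-0.188, 0.982, -0.001], [0.012, 0.001, -1.0]]
wrist_force: [-8.6, -0.7, 1.9]
gripper_width: 0.005
```

Call:
play_rows(
  targets=[
    [[1,0.0003,0.0001,5e-05,0],[1,0.0006,0.0001,0.0001,0],[1,0.0009,0.0002,0.0001,0],[1,0.0012,0.0002,0.0002,0],[1,0.0012,0.0002,0.0002,0]],
  ],
)

```text
time_s: 17.27
tcp_pos: [0.4742, -0.086, 0.0656]
ee_rot: [[-0.982, -0.188, -0.012], [-0.188, 0.982, -0.001], [0.012, 0.001, -1.0]]
wrist_force: [-8.8, -1.0, 1.2]
gripper_width: 0.01
```

Call:
play_rows(
  targets=[
    [[1,0.0003,0.0001,5e-05,0],[1,0.0006,0.0001,0.0001,0],[1,0.0009,0.0002,0.0001,0],[1,0.0012,0.0002,0.0002,0],[1,0.0012,0.0002,0.0002,0]],
  ],
)

```text
time_s: 17.68
tcp_pos: [0.4755, -0.0858, 0.0658]
ee_rot: [[-0.982, -0.188, -0.012], [-0.188, 0.982, -0.001], [0.012, 0.001, -1.0]]
wrist_force: [-8.3, -1.4, 1.1]
gripper_width: 0.004
```

Call:
play_rows(
  targets=[
    [[1,0.0003,0.0001,5e-05,0],[1,0.0006,0.0001,0.0001,0],[1,0.0009,0.0002,0.0001,0],[1,0.0012,0.0002,0.0002,0],[1,0.0012,0.0002,0.0002,0]],
  ],
)

```text
time_s: 18.1
tcp_pos: [0.4756, -0.0858, 0.0658]
ee_rot: [[-0.982, -0.188, -0.014], [-0.188, 0.982, -0.001], [0.014, 0.002, -1.0]]
wrist_force: [-10.7, -2.3, 2.4]
gripper_width: 0.003
```

Call:
play_rows(
  targets=[
    [[1,0.0003,0.0001,5e-05,0],[1,0.0006,0.0001,0.0001,0],[1,0.0009,0.0002,0.0001,0],[1,0.0009,0.0002,0.0001,0],[1,0.0009,0.0002,0.0001,0]],
  ],
)

```text
time_s: 18.52
tcp_pos: [0.4757, -0.0858, 0.0658]
ee_rot: [[-0.982, -0.187, -0.016], [-0.187, 0.982, -0.001], [0.016, 0.002, -1.0]]
wrist_force: [-11.3, -1.8, 3.5]
gripper_width: 0.007
```

The plate was met at TCP x≈0.4756, about 7 mm on, and the force is rising. I'll build up to about 17 N.

Call:
play_rows(
  targets=[
    [[1,0.0003,0.0001,5e-05,0],[1,0.0006,0.0001,0.0001,0],[1,0.0009,0.0002,0.0001,0],[1,0.0012,0.0002,0.0002,0],[1,0.0012,0.0002,0.0002,0]],
  ],
)

```text
time_s: 18.93
tcp_pos: [0.4758, -0.0857, 0.0657]
ee_rot: [[-0.982, -0.187, -0.019], [-0.187, 0.982, -0.001], [0.018, 0.002, -1.0]]
wrist_force: [-13.6, -2.2, 4.4]
gripper_width: 0.01
```

Call:
play_rows(
  targets=[
    [[1,0.0002,0,0,0],[1,0.0004,0.0001,5e-05,0],[1,0.0006,0.0001,0.0001,0],[1,0.0006,0.0001,0.0001,0],[1,0.0006,0.0001,0.0001,0]],
  ],
)

```text
time_s: 19.35
tcp_pos: [0.4758, -0.0857, 0.0657]
ee_rot: [[-0.982, -0.187, -0.02], [-0.187, 0.982, -0.002], [0.02, 0.002, -1.0]]
wrist_force: [-13.8, -2.3, 4.4]
gripper_width: 0.008
```

Call:
play_rows(
  targets=[
    [[1,0.0003,0.0001,5e-05,0],[1,0.0006,0.0001,0.0001,0],[1,0.0009,0.0002,0.0001,0],[1,0.0009,0.0002,0.0001,0],[1,0.0009,0.0002,0.0001,0]],
  ],
)

```text
time_s: 19.77
tcp_pos: [0.4759, -0.0857, 0.0657]
ee_rot: [[-0.982, -0.187, -0.022], [-0.187, 0.982, -0.002], [0.022, 0.002, -1.0]]
wrist_force: [-15.2, -2.9, 5.2]
gripper_width: 0.005
```

Call:
play_rows(
  targets=[
    [[1,0.0002,0,0,0],[1,0.0004,0.0001,5e-05,0],[1,0.0006,0.0001,0.0001,0],[1,0.0006,0.0001,0.0001,0],[1,0.0006,0.0001,0.0001,0]],
  ],
)

```text
time_s: 20.18
tcp_pos: [0.4759, -0.0857, 0.0657]
ee_rot: [[-0.982, -0.186, -0.023], [-0.186, 0.982, -0.002], [0.023, 0.002, -1.0]]
wrist_force: [-15.8, -2.7, 5.3]
gripper_width: 0.005
```

Estimated plate load is only about 3 N (TCP 0.4 mm past plate contact at 8 N/mm), partly because of downward drag from the fingers. I'll push a bit further.

Call:
play_rows(
  targets=[
    [[1,0.0003,0.0001,0.0001,0],[1,0.0006,0.0001,0.0002,0],[1,0.0009,0.0002,0.0004,0],[1,0.0009,0.0002,0.0004,0],[1,0.0009,0.0002,0.0004,0]],
  ],
)

```text
time_s: 20.6
tcp_pos: [0.4761, -0.0856, 0.0657]
ee_rot: [[-0.982, -0.186, -0.024], [-0.186, 0.983, -0.002], [0.024, 0.003, -1.0]]
wrist_force: [-16.1, -3.6, 5.3]
gripper_width: 0.007
```

```bash
python3 - <<'E'
from h import *
np.set_printoptions(precision=5,suppress=True)
S=sense();print(S['time_s'],S['tcp_pos'],S['wrist_force'],S['moment'],S['ee_rot'][:,2])
E
```

```text
20.6 [ 0.47614 -0.08564  0.06574] [-16.06676  -3.64382   5.3426 ] [-0.8765   4.60767  0.01722] [-0.02431 -0.00199 -0.9997 ]
```

Call:
play_rows(
  targets=[
    [[1,0.0002,0,0.0001,0],[1,0.0003,0.0001,0.0001,0],[1,0.0004,0.0001,0.0002,0],[1,0.0004,0.0001,0.0002,0],[1,0.0004,0.0001,0.0002,0]],
  ],
)

```text
time_s: 21.02
tcp_pos: [0.4762, -0.0856, 0.0658]
ee_rot: [[-0.982, -0.186, -0.025], [-0.186, 0.983, -0.002], [0.025, 0.003, -1.0]]
wrist_force: [-16.7, -3.1, 4.8]
gripper_width: 0.005
```

```bash
python3 - <<'E'
from h import *
np.set_printoptions(precision=5,suppress=True)
S=sense();print(S['time_s'],S['tcp_pos'],S['wrist_force'],S['ee_rot'][:,2])
E
```

```text
21.0167 [ 0.47615 -0.08561  0.06575] [-16.73529  -3.07825   4.80113] [-0.0252  -0.0021  -0.99968]
```

Call:
play_rows(
  targets=[
    [[1,-0.001,-0.0002,0,0],[1,-0.002,-0.0004,0,0],[1,-0.003,-0.0006,0,0],[1,-0.004,-0.0008,0,0],[1,-0.004,-0.0008,0,0]],
  ],
)

```text
time_s: 21.43
tcp_pos: [0.476, -0.0856, 0.0661]
ee_rot: [[-0.982, -0.187, -0.016], [-0.187, 0.982, -0.001], [0.016, 0.002, -1.0]]
wrist_force: [-10.1, -2.8, -2.2]
gripper_width: 0.007
```

```bash
python3 - <<'E'
from h import *
np.set_printoptions(precision=5,suppress=True)
S=sense();print(S['time_s'],S['tcp_pos'],S['wrist_force'],S['ee_rot'][:,2])
E
```

```text
21.4333 [ 0.47601 -0.08562  0.06613] [-10.07144  -2.76103  -2.20471] [-0.01638 -0.00097 -0.99987]
```

Call:
play_rows(
  targets=[
    [[1,-0.001,-0.0002,0,0],[1,-0.002,-0.0004,0,0],[1,-0.003,-0.0006,0,0],[1,-0.003,-0.0006,0,0],[1,-0.003,-0.0006,0,0]],
  ],
)

```text
time_s: 21.85
tcp_pos: [0.4759, -0.0857, 0.067]
ee_rot: [[-0.982, -0.188, -0.01], [-0.188, 0.982, -0.001], [0.01, 0.001, -1.0]]
wrist_force: [-6.2, -0.8, -1.9]
gripper_width: 0.006
```

```bash
python3 - <<'E'
from h import *
np.set_printoptions(precision=5,suppress=True)
S=sense();print(S['time_s'],S['tcp_pos'],S['wrist_force'],S['ee_rot'][:,2])
E
```

```text
21.85 [ 0.47589 -0.08572  0.06697] [-6.18409 -0.80399 -1.94771] [-0.01028 -0.00053 -0.99995]
```

Call:
play_rows(
  targets=[
    [[1,-0.001,-0.0002,0,0],[1,-0.002,-0.0004,0,0],[1,-0.002,-0.0004,0,0],[1,-0.002,-0.0004,0,0],[1,-0.002,-0.0004,0,0]],
  ],
)

```text
time_s: 22.27
tcp_pos: [0.4759, -0.0858, 0.0677]
ee_rot: [[-0.982, -0.189, -0.006], [-0.189, 0.982, -0.0], [0.006, 0.001, -1.0]]
wrist_force: [-5.1, -1.3, -2.2]
gripper_width: 0.001
```

```bash
python3 - <<'E'
from h import *
np.set_printoptions(precision=5,suppress=True)
S=sense();print(S['time_s'],S['tcp_pos'],S['wrist_force'],S['ee_rot'][:,2])
E
```

```text
22.2667 [ 0.47587 -0.08584  0.06774] [-5.12028 -1.34954 -2.20642] [-0.00607 -0.00029 -0.99998]
```

Call:
play_rows(
  targets=[
    [[1,-0.001,-0.0002,0,0],[1,-0.001,-0.0002,0,0],[1,-0.001,-0.0002,0,0],[1,-0.001,-0.0002,0,0],[1,-0.001,-0.0002,0,0]],
  ],
)

```text
time_s: 22.68
tcp_pos: [0.4759, -0.0859, 0.0682]
ee_rot: [[-0.982, -0.189, -0.004], [-0.189, 0.982, -0.0], [0.004, 0.001, -1.0]]
wrist_force: [-5.7, -0.7, -2.4]
gripper_width: 0.005
```

```bash
python3 - <<'E'
from h import *
np.set_printoptions(precision=5,suppress=True)
S=sense();print(S['time_s'],S['tcp_pos'],S['wrist_force'],S['ee_rot'][:,2])
E
```

```text
22.6833 [ 0.47589 -0.08591  0.06816] [-5.68058 -0.6516  -2.36454] [-0.00382 -0.00018 -0.99999]
```

Call:
play_rows(
  targets=[
    [[1,-0.001,-0.0002,0,0],[1,-0.002,-0.0004,0,0],[1,-0.003,-0.0006,0,0],[1,-0.003,-0.0006,0,0],[1,-0.003,-0.0006,0,0]],
  ],
)

```text
time_s: 23.1
tcp_pos: [0.4757, -0.0862, 0.0693]
ee_rot: [[-0.982, -0.19, 0.002], [-0.19, 0.982, 0.0], [-0.002, -0.0, -1.0]]
wrist_force: [-1.9, -0.2, -0.7]
gripper_width: 0.004
```

```bash
python3 - <<'E'
from h import *
np.set_printoptions(precision=5,suppress=True)
S=sense();print(S['time_s'],S['tcp_pos'],S['wrist_force'],S['ee_rot'][:,2])
s=capture('side');t=capture('top');cv2.imwrite('pics/s6_side.png',s);cv2.imwrite('pics/s6_top.png',t)
z=lambda i,x,y,w,h,f:cv2.resize(i[y:y+h,x:x+w],None,fx=f,fy=f,interpolation=cv2.INTER_CUBIC)
cv2.imwrite('pics/s6.png',np.hstack([z(s,255,185,100,100,4.2),z(t,300,170,85,100,4.2)]))
E
```

```text
23.1 [ 0.47566 -0.08616  0.0693 ] [-1.92789 -0.21644 -0.72662] [ 0.00236  0.00014 -1.     ]
```

View pics/s6.png

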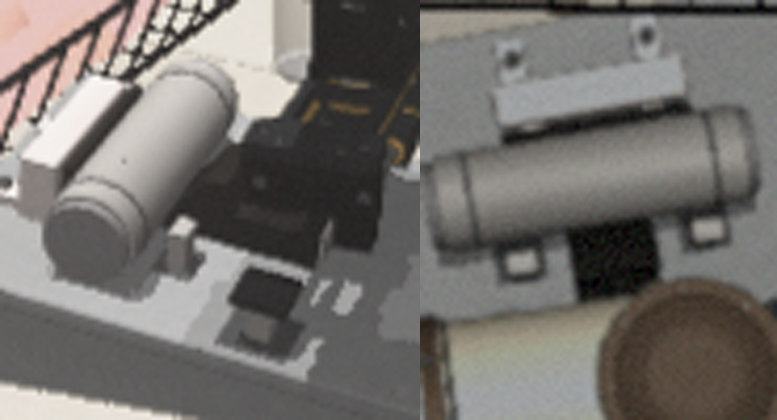

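The tube is off the posts, with a clear gap to both, and against the plate. The chock is flat. While I backed off, though, the rising fingers dragged up on the heel and the TCP sprang back about 0.4 mm, so the remaining load may be marginal. I'll lower the tool to the original push height and push again, slightly harder, with no rise.

Call:
play_rows(
  targets=[
    [[1,-0.002,-0.0004,0,0],[1,-0.003,-0.0006,-0.001,0],[1,-0.003,-0.0006,-0.003,0],[1,-0.003,-0.0006,-0.0035,0],[1,-0.003,-0.0006,-0.0035,0]],
  ],
)

```text
time_s: 23.62
tcp_pos: [0.4719, -0.0868, 0.0652]
ee_rot: [[-0.982, -0.19, 0.001], [-0.19, 0.982, 0.0], [-0.001, -0.0, -1.0]]
wrist_force: [0.7, -0.6, 0.5]
gripper_width: 0.004
```

Call:
play_rows(
  targets=[
    [[1,0.001,0.0002,0,0],[1,0.002,0.0004,0,0],[1,0.003,0.0006,0,0],[1,0.004,0.0008,0,0],[1,0.004,0.0008,0,0]],
  ],
)

```text
time_s: 24.03
tcp_pos: [0.4755, -0.0861, 0.0652]
ee_rot: [[-0.982, -0.19, -0.001], [-0.19, 0.982, -0.0], [0.001, 0.0, -1.0]]
wrist_force: [-0.7, 0.0, 0.4]
gripper_width: 0.001
```

```bash
cat > st.py <<'E'
from h import *
np.set_printoptions(precision=5,suppress=True)
S=sense();print(S['time_s'],S['tcp_pos'],S['wrist_force'],S['ee_rot'][:,2])
E
python3 st.py
```

```text
24.0333 [ 0.47552 -0.0861   0.0652 ] [-0.74132  0.00072  0.37059] [-0.00067 -0.00007 -1.     ]
```

Call:
play_rows(
  targets=[
    [[1,0.001,0.0002,0,0],[1,0.002,0.0004,0,0],[1,0.003,0.0006,0,0],[1,0.003,0.0006,0,0],[1,0.003,0.0006,0,0]],
  ],
)

```text
time_s: 24.45
tcp_pos: [0.4758, -0.086, 0.0646]
ee_rot: [[-0.982, -0.189, -0.006], [-0.189, 0.982, -0.001], [0.006, 0.001, -1.0]]
wrist_force: [-5.6, -1.3, 1.7]
gripper_width: 0.004
```

```bash
python3 st.py
```

```text
24.45 [ 0.47583 -0.08596  0.06456] [-5.63948 -1.27954  1.66754] [-0.00626 -0.00055 -0.99998]
```

Call:
play_rows(
  targets=[
    [[1,0.001,0.0002,0,0],[1,0.002,0.0004,0,0],[1,0.003,0.0006,0,0],[1,0.003,0.0006,0,0],[1,0.003,0.0006,0,0]],
  ],
)

```text
time_s: 24.87
tcp_pos: [0.4759, -0.0859, 0.0639]
ee_rot: [[-0.982, -0.188, -0.013], [-0.188, 0.982, -0.001], [0.013, 0.001, -1.0]]
wrist_force: [-9.5, -2.5, 2.2]
gripper_width: 0.002
```

```bash
python3 st.py
```

```text
24.8667 [ 0.47594 -0.08589  0.06386] [-9.49768 -2.49267  2.18836] [-0.0126  -0.00112 -0.99992]
```

Call:
play_rows(
  targets=[
    [[1,0.0005,0.0001,0.0002,0],[1,0.001,0.0002,0.0003,0],[1,0.0015,0.0003,0.0005,0],[1,0.0015,0.0003,0.0005,0],[1,0.0015,0.0003,0.0005,0]],
  ],
)

```text
time_s: 25.28
tcp_pos: [0.476, -0.0859, 0.0639]
ee_rot: [[-0.982, -0.187, -0.016], [-0.187, 0.982, -0.001], [0.016, 0.002, -1.0]]
wrist_force: [-10.0, -2.2, 2.1]
gripper_width: 0.005
```

```bash
python3 st.py
```

```text
25.2833 [ 0.47598 -0.08586  0.0639 ] [-9.98814 -2.15207  2.13328] [-0.01578 -0.00139 -0.99987]
```

This reload is purely elastic, so the chock held its place. Against the sliding state at equal force it sits about 0.45 mm further on, so about 3.5 N on the plate. I'll push up to about 18–19 N for some margin.

Call:
play_rows(
  targets=[
    [[1,0.001,0.0002,0.0001,0],[1,0.002,0.0004,0.0003,0],[1,0.003,0.0006,0.0004,0],[1,0.003,0.0006,0.0004,0],[1,0.003,0.0006,0.0004,0]],
  ],
)

```text
time_s: 25.7
tcp_pos: [0.4761, -0.0858, 0.0638]
ee_rot: [[-0.982, -0.187, -0.022], [-0.187, 0.982, -0.002], [0.022, 0.002, -1.0]]
wrist_force: [-15.8, -3.3, 5.8]
gripper_width: 0.009
```

```bash
python3 st.py
```

```text
25.7 [ 0.47612 -0.08578  0.06376] [-15.82339  -3.34777   5.78923] [-0.02211 -0.00202 -0.99975]
```

Call:
play_rows(
  targets=[
    [[1,0.0005,0.0001,0.0001,0],[1,0.001,0.0002,0.0001,0],[1,0.0015,0.0003,0.0002,0],[1,0.0015,0.0003,0.0002,0],[1,0.0015,0.0003,0.0002,0]],
  ],
)

```text
time_s: 26.12
tcp_pos: [0.4762, -0.0858, 0.0637]
ee_rot: [[-0.982, -0.186, -0.025], [-0.186, 0.983, -0.002], [0.025, 0.002, -1.0]]
wrist_force: [-17.5, -3.4, 6.6]
gripper_width: 0.007
```

```bash
python3 st.py
```

```text
26.1167 [ 0.47618 -0.08576  0.06366] [-17.50347  -3.41573   6.61666] [-0.02526 -0.00231 -0.99968]
```

Call:
play_rows(
  targets=[
    [[1,0.0003,0.0001,0.0002,0],[1,0.0006,0.0001,0.0004,0],[1,0.001,0.0002,0.0007,0],[1,0.001,0.0002,0.0007,0],[1,0.001,0.0002,0.0007,0]],
  ],
)

```text
time_s: 26.53
tcp_pos: [0.4764, -0.0857, 0.0638]
ee_rot: [[-0.982, -0.186, -0.027], [-0.186, 0.983, -0.002], [0.027, 0.003, -1.0]]
wrist_force: [-17.3, -3.4, 4.2]
gripper_width: 0.002
```

```bash
python3 st.py
```

```text
26.5333 [ 0.47638 -0.08566  0.06377] [-17.27528  -3.39396   4.16749] [-0.02705 -0.00229 -0.99963]
```

Call:
play_rows(
  targets=[
    [[1,0.0003,0.0001,0.0002,0],[1,0.0006,0.0001,0.0004,0],[1,0.0008,0.0002,0.0006,0],[1,0.0008,0.0002,0.0006,0],[1,0.0008,0.0002,0.0006,0]],
  ],
)

```text
time_s: 26.95
tcp_pos: [0.4766, -0.0855, 0.0639]
ee_rot: [[-0.982, -0.185, -0.028], [-0.185, 0.983, -0.002], [0.028, 0.003, -1.0]]
wrist_force: [-17.8, -3.9, 1.6]
gripper_width: 0.0
```

```bash
python3 st.py
```

```text
26.95 [ 0.47657 -0.08554  0.06389] [-17.76074  -3.91126   1.55693] [-0.02848 -0.00233 -0.99959]
```

Estimated plate load is now 6 N or so (chock on tube about 10–11 N). I'll back off, lowering slightly so the fingers don't drag the heel up.

Call:
play_rows(
  targets=[
    [[1,-0.001,-0.0002,-0.0003,0],[1,-0.002,-0.0004,-0.0006,0],[1,-0.003,-0.0006,-0.001,0],[1,-0.004,-0.0008,-0.0014,0],[1,-0.004,-0.0008,-0.0014,0]],
  ],
)

```text
time_s: 27.37
tcp_pos: [0.4764, -0.0856, 0.0638]
ee_rot: [[-0.982, -0.187, -0.02], [-0.187, 0.982, -0.002], [0.02, 0.002, -1.0]]
wrist_force: [-13.0, -2.7, 2.1]
gripper_width: 0.006
```

Call:
play_rows(
  targets=[
    [[1,-0.001,-0.0002,-0.0003,0],[1,-0.002,-0.0004,-0.0006,0],[1,-0.003,-0.0006,-0.001,0],[1,-0.004,-0.0008,-0.0013,0],[1,-0.004,-0.0008,-0.0013,0]],
  ],
)

```text
time_s: 27.78
tcp_pos: [0.4763, -0.0857, 0.0637]
ee_rot: [[-0.982, -0.188, -0.011], [-0.188, 0.982, -0.001], [0.011, 0.001, -1.0]]
wrist_force: [-8.1, -1.0, 1.8]
gripper_width: 0.005
```

```bash
python3 st.py
```

```text
27.7833 [ 0.47632 -0.0857   0.06365] [-8.07746 -0.97789  1.75422] [-0.0109  -0.00079 -0.99994]
```

Call:
play_rows(
  targets=[
    [[1,-0.001,-0.0002,0,0],[1,-0.002,-0.0004,-0.0003,0],[1,-0.003,-0.0006,-0.0005,0],[1,-0.004,-0.0008,-0.0005,0],[1,-0.004,-0.0008,-0.0005,0]],
  ],
)

```text
time_s: 28.2
tcp_pos: [0.4762, -0.0858, 0.064]
ee_rot: [[-0.982, -0.189, -0.003], [-0.189, 0.982, -0.0], [0.003, 0.0, -1.0]]
wrist_force: [-4.7, 0.7, -0.9]
gripper_width: 0.006
```

```bash
python3 st.py
```

```text
28.2 [ 0.4762  -0.08584  0.06399] [-4.70967  0.68145 -0.93778] [-0.00254 -0.00009 -1.     ]
```

Call:
play_rows(
  targets=[
    [[1,-0.002,-0.0004,0,0],[1,-0.004,-0.0008,0,0],[1,-0.007,-0.0014,0,0],[1,-0.012,-0.0024,0,0],[1,-0.02,-0.004,0,0]],
  ],
)

```text
time_s: 28.62
tcp_pos: [0.4586, -0.0895, 0.065]
ee_rot: [[-0.982, -0.19, 0.003], [-0.19, 0.982, 0.0], [-0.003, -0.0, -1.0]]
wrist_force: [-0.1, 1.1, -0.0]
gripper_width: 0.008
```

Call:
play_rows(
  targets=[
    [[1,-0.02,-0.004,0,0],[1,-0.03,-0.006,0.03,0],[1,-0.03,-0.006,0.07,0],[1,-0.03,-0.006,0.1,0],[1,-0.03,-0.006,0.1,0]],
  ],
)

```text
time_s: 29.03
tcp_pos: [0.4311, -0.0958, 0.1709]
ee_rot: [[-0.981, -0.191, 0.015], [-0.191, 0.982, 0.0], [-0.014, -0.003, -1.0]]
wrist_force: [0.2, 0.2, 0.1]
gripper_width: 0.002
```

```bash
python3 st.py; python3 - <<'E'
from h import *
s=capture('side');t=capture('top')
z=lambda i,x,y,w,h,f:cv2.resize(i[y:y+h,x:x+w],None,fx=f,fy=f,interpolation=cv2.INTER_CUBIC)
cv2.imwrite('pics/s7.png',np.hstack([z(s,255,185,100,100,4.2),z(t,295,170,90,100,4.2)]))
P=b2w(-.053,.1);print('pad',P,P+[0,0,.0323])
E
```

```text
29.0333 [ 0.4311  -0.09578  0.17087] [0.18849 0.15741 0.05473] [ 0.01458  0.00013 -0.99989]
pad [0.47839286 0.01354984 0.0475535 ] [0.47839286 0.01354984 0.0798535 ]
```

View pics/s7.png

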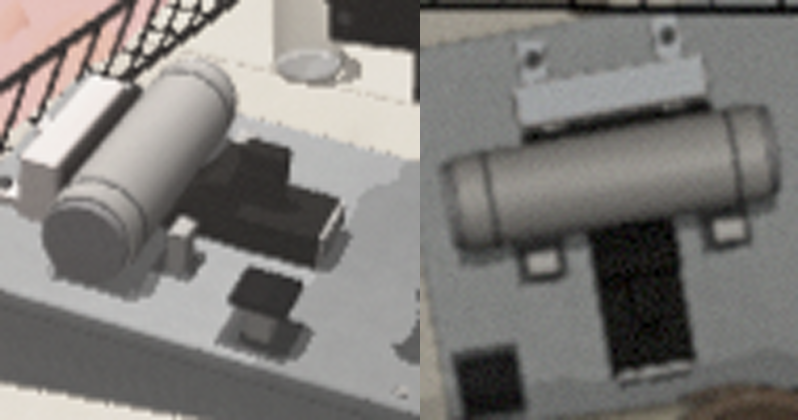

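The chock alone holds the tube off the posts, centred and square. Next is the pad, pressed slightly down-left of its centre so the gripper body stays clear of the chock's grip.

Call:
play_rows(
  targets=[
    [[1,0.01,0.03,0,0],[1,0.02,0.06,0,0],[1,0.03,0.09,0,0],[1,0.042,0.113,0,0],[1,0.042,0.113,0,0]],
  ],
)

```text
time_s: 29.55
tcp_pos: [0.4709, 0.0202, 0.1634]
ee_rot: [[-0.981, -0.193, 0.0], [-0.193, 0.981, -0.0], [-0.0, -0.0, -1.0]]
wrist_force: [-0.2, -0.1, -0.1]
gripper_width: 0.003
```

Call:
play_rows(
  targets=[
    [[1,0,0,-0.02,0],[1,0,0,-0.04,0],[1,0,0,-0.05,0],[1,0,0,-0.055,0],[1,0,0,-0.055,0]],
  ],
)

```text
time_s: 29.97
tcp_pos: [0.4679, 0.0165, 0.1076]
ee_rot: [[-0.982, -0.189, -0.004], [-0.189, 0.982, -0.002], [0.005, -0.001, -1.0]]
wrist_force: [0.1, 0.5, 0.4]
gripper_width: 0.005
```

```bash
python3 st.py; python3 -c "
from h import *
print(w2b(sense()['tcp_pos']))"
```

```text
29.9667 [0.46787 0.01654 0.1076 ] [0.1356  0.46486 0.43405] [-0.00447 -0.00153 -0.99999]
[-0.0627553   0.10494694]
```

Call:
play_rows(
  targets=[
    [[1,0.005,0.001,0,0],[1,0.005,0.001,-0.004,0],[1,0.005,0.001,-0.008,0],[1,0.005,0.001,-0.012,0],[1,0.005,0.001,-0.015,0]],
  ],
)

```text
time_s: 30.38
tcp_pos: [0.4752, 0.0185, 0.0949]
ee_rot: [[-0.982, -0.19, 0.002], [-0.19, 0.982, 0.0], [-0.002, -0.0, -1.0]]
wrist_force: [-0.0, 0.9, 3.7]
gripper_width: 0.006
```

Call:
play_rows(
  targets=[
    [[1,0,0,-0.002,0],[1,0,0,-0.004,0],[1,0,0,-0.006,0],[1,0,0,-0.008,0],[1,0,0,-0.01,0]],
  ],
)

```text
time_s: 30.8
tcp_pos: [0.4754, 0.0187, 0.0848]
ee_rot: [[-0.982, -0.19, 0.002], [-0.19, 0.982, 0.001], [-0.002, 0.0, -1.0]]
wrist_force: [2.1, 0.9, 4.3]
gripper_width: 0.006
```

Call:
play_rows(
  targets=[
    [[1,0,0,-0.002,0],[1,0,0,-0.004,0],[1,0,0,-0.006,0],[1,0,0,-0.008,0],[1,0,0,-0.008,0]],
  ],
)

```text
time_s: 31.22
tcp_pos: [0.4739, 0.0182, 0.0759]
ee_rot: [[-0.982, -0.189, -0.001], [-0.189, 0.982, -0.0], [0.001, -0.0, -1.0]]
wrist_force: [1.3, 0.2, 2.5]
gripper_width: 0.005
```

Call:
play_rows(
  targets=[
    [[1,0,0,-0.002,0],[1,0,0,-0.004,0],[1,0,0,-0.006,0],[1,0,0,-0.007,0],[1,0,0,-0.008,0]],
  ],
)

```text
time_s: 31.63
tcp_pos: [0.4746, 0.0183, 0.0684]
ee_rot: [[-0.982, -0.19, 0.0], [-0.19, 0.982, 0.0], [-0.0, -0.0, -1.0]]
wrist_force: [2.3, 1.8, 3.7]
gripper_width: 0.006
```

Call:
play_rows(
  targets=[
    [[1,0,0,-0.001,0],[1,0,0,-0.002,0],[1,0,0,-0.003,0],[1,0,0,-0.003,0],[1,0,0,-0.003,0]],
  ],
)

```text
time_s: 32.05
tcp_pos: [0.4748, 0.0184, 0.0672]
ee_rot: [[-0.982, -0.191, 0.001], [-0.191, 0.982, -0.0], [-0.001, -0.0, -1.0]]
wrist_force: [-1.3, 1.3, 16.6]
gripper_width: 0.007
```

Call:
play_rows(
  targets=[
    [[1,0,0,-0.001,0],[1,0,0,-0.002,0],[1,0,0,-0.002,0],[1,0,0,-0.002,0],[1,0,0,-0.002,0]],
  ],
)

```text
time_s: 32.47
tcp_pos: [0.4749, 0.0184, 0.0669]
ee_rot: [[-0.982, -0.191, 0.002], [-0.191, 0.982, -0.0], [-0.002, -0.001, -1.0]]
wrist_force: [-7.4, 1.7, 30.5]
gripper_width: 0.0
```

The pad is bottomed: a hard stop at TCP z≈0.067, about 30 mm of travel. I'll lift clear and check.

Call:
play_rows(
  targets=[
    [[1,0,0,0.005,0],[1,0,0,0.02,0],[1,0,0,0.05,0],[1,0,0,0.09,0],[1,-0.02,0,0.13,0]],
  ],
)

```text
time_s: 32.88
tcp_pos: [0.4556, 0.0179, 0.1907]
ee_rot: [[-0.982, -0.189, -0.005], [-0.189, 0.982, -0.002], [0.005, -0.001, -1.0]]
wrist_force: [2.0, 1.0, 0.7]
gripper_width: 0.004
```

Call:
play_rows(
  targets=[
    [[1,-0.04,0.04,0,0],[1,-0.06,0.08,0,0],[1,-0.06,0.12,0,0],[1,-0.06,0.16,0,0],[1,-0.06,0.16,0,0]],
  ],
)

```text
time_s: 33.3
tcp_pos: [0.394, 0.181, 0.19]
ee_rot: [[-0.981, -0.193, -0.002], [-0.193, 0.981, -0.001], [0.002, -0.001, -1.0]]
wrist_force: [1.0, 0.0, 0.6]
gripper_width: 0.006
```

```bash
python3 st.py; python3 - <<'E'
from h import *
s=capture('side');t=capture('top')
z=lambda i,x,y,w,h,f:cv2.resize(i[y:y+h,x:x+w],None,fx=f,fy=f,interpolation=cv2.INTER_CUBIC)
cv2.imwrite('pics/s8.png',np.hstack([z(s,255,185,100,100,4.2),z(t,295,170,90,100,4.2)]))
E
```

```text
33.3 [0.39404 0.18096 0.19004] [0.98196 0.00287 0.5663 ] [-0.00218 -0.00103 -1.     ]
```

View pics/s8.png

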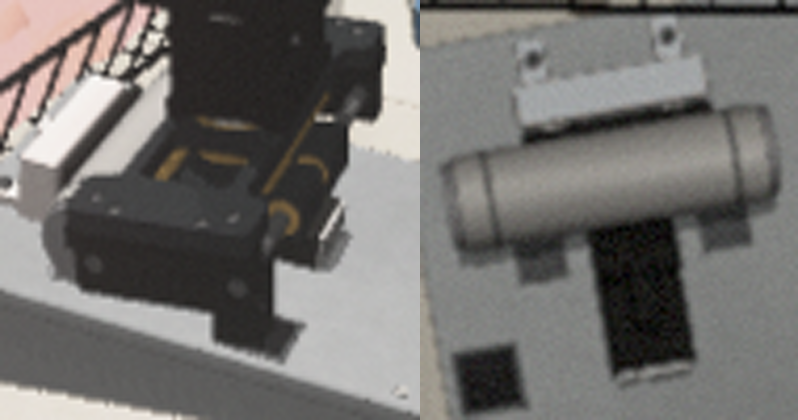

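In the top view the post tops are down in the board and the pad is flush. The tube and chock sit at the same pixels as before. In the side view the gripper only blocks the line of sight. I'm handing in.

```bash
python3 -c "
from station import *
print(finish_job())"
```

```text
the job is handed in; nothing more can be done
None
```

I handed the job in at about 33 s: the tube is chocked against the back plate and the posts are down. No verdict is reported, and I had no direct reading of the force on the plate.

- **Placing and pushing:** I set the chock flat and square below the middle of the tube and pushed it at the heel. It met the tube at 9 N of push and drove it about 7 mm off the posts onto the plate.
- **First push (about 17 N):** I estimated only 3–3.5 N on the plate, and while backing off the fingers dragged up on the heel. I pushed again to about 18 N.
- **Load on the plate:** From how far the chock moved, I estimate about 6 N on the plate, with 10–11 N from the chock on the tube at the peak. Friction readings disagreed somewhat (bare sliding suggested about 0.6, not 1), so these figures are uncertain.
- **Posts:** I pressed the pad to a hard stop, about 30 mm of travel at 30 N.

**Last checks:** The final top view shows the posts sunk, and the tube and chock where they were before the posts went down. The gripper hid the chock in the side view. The arm was clear of everything. I never moved the arm near the jar, beaker or tape, but took no final picture of them.

I viewed 11 pictures, one over budget.

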